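Set the belt grinder up for a new belt and hold its tension arm down

ROBOT

A 6-joint arm with a two-finger parallel gripper is mounted at the origin on the work surface. World frame = base frame: x ahead of the robot, y to its left, z up, the work surface at z = 0. Lengths are in m, angles in rad, forces in N, time in s.
With the tool pointing down it reaches from about 0.35 to 0.975 m from the base axis. Payload 4.9 kg.
Tool frame: the origin (TCP) lies on the mounting face of the last link; the fingertips stand 173 mm ahead of it and the grasp point (between the pads) lies 155 mm ahead of it; z points along the fingers, y is the direction in which the jaws open and shut (so a half turn about z gives the same grasp; the last joint's range is limited). The gripper opens to 85 mm and grips with 20 to 120 N. Pads are 22 mm wide; open, the fingers measure 114 mm over their backs; the gripper's body (76 mm by 85 mm) begins 54 mm behind the grasp point. The pads swing forward as they close: fully open they stand 13 mm farther back than shut.
Start: joints at [1.19, 0.053, 1.613, -0, 1.476, -0.119], TCP at [0.162, 0.604, 0.405] pointing down, gripper open.
Joint ranges: [-3.01, 3.01], [-1.01, 2.22], [0.06, 2.58], [-1.02, 4.17], [0.09, 2.62], [-3.14, 3.14]. Speed limits (rad/s): [2.57, 2.57, 3.14, 3.14, 3.14, 3.14].

INTERFACE

Orientations are given as a unit quaternion [w, x, y, z].
In Python, from plant import manip gives the robot as it stands.
- The arm moves only by the tool play_rows, never from a script. Its argument "increments" is a list of rows, each an object with "offset": the shift along the tool's x, y, z in mm, a list of three; "twist": the turn about the tool's z in rad; "grip": the opening, from 0 (shut) to 1 (fully open). In form: [{"offset": [dx, dy, dz], "twist": twist, "grip": grip}, ...]. A call has 1 to 5 rows; each row is the pose to reach, as a shift and turn from the pose commanded when the call began, along the tool's axes at that moment; what a row does not reach only later rows make up. A row lasts 1/12 s, in which the tool goes at most 41.7 mm and 7.16 degrees, less where a joint would pass 70% of its speed; a pose out of reach is approached as far as the arm can. A call with a gripper value outside its range is refused whole. The fingers move at their own pace and stop on an object; the grip force is fixed at half the most. Time passes only in rows, so rows that repeat a pose let the fingers close. It gives the time, the measured TCP pose, the force and the opening at its end, in the units of the state.
- manip.state(): the state, without advancing time (a new reading comes with each control period).
- manip.grab_frame(name): name is "scene" or "top"; returns the picture (480x640x3 uint8, blue, green, red); there is no depth.
- manip.get_calibration(name): a dict with "fx", "fy", "cx", "cy" (pixels), "k1" (the pictures are not rectified: a ray, as slopes to the right and down, at radius r is drawn at 1 + k1 r^2 times it, then the intrinsics apply), "T" (4x4, takes a point from camera to world coordinates). Camera axes: x right, y down, z forward; pixel columns grow to the right and rows downward; lengths in m; the calibration is good to about 2 mm. A picture is of the moment at which its call begins. get_calibration takes no time and is no camera call.
- manip.job_done(): hands the job in, once; it reports no verdict.
Trained networks look in the newest picture that a camera, given by its name, has taken for a name from the list of things; names that differ only in an ending like _2 or _b are one class to them, and where a whole thing is asked for, a point or a joint stands for the part that bears it (a point fixed in the world has none). Each returns a list of dicts, best first, with "p" (0 to 1); they miss things now and then, are a little off and sometimes report something else, mostly with a low value. They report only what shows in the picture. A call takes as long as a camera call.
- manip.boxes_of(query, camera): "xyz" ([x, y, z] in m, in the coordinates of the camera as it stood for that picture, good to about 4 mm: the middle of the surface that is visible of it).
- manip.tip_of(query, camera): "xyz" ([x, y, z] in m, in the coordinates of the camera as it stood for that picture, good to about 4 mm: a listed point, or the origin of a listed thing).
The state is a dict: "time": time; "joint_pos": joint angles; "joint_vel": joint speeds; "joint_efforts": joint torques, N m; "tool_pos": TCP position; "tool_rot": TCP orientation; "contact_force": force on the tool from outside, world axes, zero at the start; "ft_torque": the same for the moment, N m; "gripper_width": opening from 0.0 (shut) to 1.0 (fully open).
Only numpy, scipy, OpenCV 4.12 (cv2) and the standard library are available. Lean on these libraries where they do the work, as an engineer would, in place of code of your own. Each camera call takes 0.05 s, during which the arm holds its last target. There are 200 camera calls.

TASK

Get the belt grinder ready for its new belt: first turn the speed dial on the controller down until its pointer stands at the long mark, then take the grinder's tension arm by its handle and push it down past the click of its catch, and go on holding it down there, beyond the click, so that your grip and not the catch bears the spring while someone slips the belt on. Finish while still holding the handle down; do not knock or shift the other things on the bench.

Things in the scene. Friction and masses are not known exactly. Their poses are not given: they have to be found in the camera images.
- speed_dial (a joint): angle of the speed dial (rad): 0 = fully down, grows clockwise seen from above to 4.71. Pointer at the long mark: 0.785 (within about 5 degrees is right). It starts too high: turn it counter-clockwise, by less than 1.5 rad. Light friction (0.03 N m); stays where it is left. It stands on the flat top of the controller, a grey box 150 x 170 mm, 78 mm high, fixed to the bench
- dial_grip (a point): on the dial's upright axis, half-way up its black bar grip: bar 46 mm long, 13 mm wide, 30 mm high (15 mm above and below this point) over a round skirt 54 mm across; the box's top is 27 mm below this point. x axis: along the bar, towards the end with the white pointer line (turns with the dial); z up
- long_mark (a point): outer end of the one long, wide white mark of the scale on the controller's top, 49 mm from the dial's axis; the other 12 marks are short. x axis from the box's front to its back, z up; seen from the dial's axis the mark lies along +y
- tension_arm (a joint): angle of the grinder's tension arm (rad): 0 = sprung fully up; grows as the handle is pushed down; the catch clicks in behind its tooth at about 0.28; end stop at 0.42. Let go after the click, the arm rests on the catch at about 0.28: hold it between 0.30 and 0.41, where the catch bears nothing. At the handle the spring pushes back with about 6 N at first, 12 N at the click
- handle_grip (a point): centre of the tension arm's handle: a level black round bar, 22 mm across, 86 mm long, half of it to each side along this point's y axis, sticking out from the arm's free end towards the motor. Free for 30 mm in front, behind and beneath: grip it from above, fingers before and behind it along x. At arm angle 0: z up, x level, from the pivot to the handle end; turns with the arm about y
- pivot_point (a point): point on the level hinge axis of the tension arm, abreast of handle_grip, fixed to the grinder (grey, base 240 x 250 mm, 330 mm high, fixed to the bench). x level towards the arm's handle end, y along the hinge axis from motor side to belt wheel side, z up. At arm angle q the handle_grip is 160 cos(0.20 - q) mm along x and 160 sin(0.20 - q) mm up from here
- tension_handle: the same handle: a sleeve that turns freely on its spindle, about its y axis; this origin is on the handle's axis, 51 mm from handle_grip along +y, at the arm
- catch: steel catch (pawl): a 45 mm sprung upright finger beside the arm's pivot, on the belt wheel side; it snaps in under the tooth of the arm's ratchet plate; origin at its pin. It works by itself: do not touch
- varnish_jar: amber jar with paper label, no cap, 46 mm across, 78 mm high; origin under its centre; leave alone
- jar_cap: black screw cap, 36 mm across, 16 mm high, lying on the bench; leave alone
- solvent_bottle: clear bottle with white cap, 64 mm across, 165 mm high; leave alone
- mixing_cup: small white cup, 68 mm across, 45 mm high; leave alone
- bradawl: bradawl: thin steel shank with a round wooden handle, 190 mm long, lying; leave alone
- stir_stick: flat wooden stick 140 x 10 x 8 mm, lying; leave alone
- maple_offcut: brown wooden offcut 55 x 32 x 26 mm, lying on the grinder's base at the belt wheel side; leave alone
- spruce_block: pale wooden block 60 x 40 x 30 mm; leave alone

How it is judged:
On the way, in this order (a step that is already met when the one before it is completed fails the run):
1. the speed dial stands at its long mark (value of joint speed_dial between 0.665 and 0.905 rad), for 0.3 s.
2. the tension arm has been pushed by its handle past the click of the catch (value of joint tension_arm above 0.29 rad and contact force between the fingers and tension_handle above 3 N), for 0.2 s.
At the end, for the whole second after the job is handed in: The gripper's fingers hold the tension arm down by its handle (more than 3 N between fingers and handle), still, at more than 0.29 rad, past the click, with no load on the catch (under 1 N); the speed dial stands within 0.12 rad of its long mark (all of step 1 and all of step 2 and velocity of joint tension_arm between -0.1 and 0.1 rad/s and contact force between catch and anything else below 1 N); the arm keeps its last pose, push and grip.
It fails at once if a bystander is shifted by more than 30 mm or knocked over (distance of any of varnish_jar, jar_cap, solvent_bottle, mixing_cup, bradawl, stir_stick, maple_offcut, spruce_block from where it was at the start of the episode above 0.03 m or angle between any of varnish_jar, solvent_bottle's own z axis and vertical above 0.5 rad).
It also fails if it takes over 42 s, if anything falls off the work surface, if the arm or the gripper's body presses on something with over 40 N, if the wrist force passes 120 N, or if a joint passes its speed limit or range.

## Working session

There is one attempt and no reset: what is moved stays moved. The work goes in short steps, Python scripts to look and compute and a tool call to move; the robot and the scene stay as the last step left them, time stands still between calls to the robot, and variables do not carry over. Pictures are saved under pics/ and viewed, about 8 in all and at most 12, crops included, and the job is handed in when it is done.

Besides the shell and the picture viewer there is one more tool, called as name(argument=value, ...), one argument or row to a line, values as JSON. play_rows: Moves the arm, as the interface text tells. Its arguments: {"type":"object","properties":{"increments":{"type":"array"}},"required":["increments"]}

```bash
ls; mkdir -p pics
cat > h.py <<'E'
import numpy as np, cv2
from plant import manip
from scipy.spatial.transform import Rotation as R
def w(c,p):
    T=np.array(manip.get_calibration(c)["T"]); return T[:3,:3]@np.array(p)+T[:3,3]
def proj(c,P):
    k=manip.get_calibration(c);T=np.linalg.inv(np.array(k["T"]));q=T[:3,:3]@np.array(P)+T[:3,3]
    s=q[:2]/q[2];s=s*(1+k["k1"]*(s@s));return np.array([k["fx"]*s[0]+k["cx"],k["fy"]*s[1]+k["cy"]])
def tool():
    s=manip.state();q=s["tool_rot"];return np.array(s["tool_pos"]),R.from_quat([q[1],q[2],q[3],q[0]]).as_matrix()
E
python3 - <<'E'
from h import *
np.set_printoptions(precision=4,suppress=True)
print(manip.state()); print(tool()[1])
for c in("scene","top"):
    im=manip.grab_frame(c);cv2.imwrite(f"pics/{c}0.png",im);k=manip.get_calibration(c);print(c,{a:k[a] for a in("fx","fy","cx","cy","k1")},np.array(k["T"]))
    for q in("dial_grip","long_mark","handle_grip","pivot_point","tension_handle","catch"):
        for d in manip.tip_of(q,c)[:2]: print(c,q,round(d["p"],2),w(c,d["xyz"]),proj(c,w(c,d["xyz"])))
E
```

```text
pics
{'time': 0.0, 'joint_pos': array([ 1.19  ,  0.0534,  1.6143,  0.    ,  1.476 , -0.119 ]), 'joint_vel': array([ 0.0011, -0.0006,  0.0011, -0.0011, -0.0009,  0.0006]), 'joint_efforts': array([  0.0013, -39.3707, -37.0165,  -0.0001,   0.007 ,  -0.    ]), 'tool_pos': array([0.1616, 0.6035, 0.4035]), 'tool_rot': array([-0.0003,  0.1305,  0.9914, -0.001 ]), 'contact_force': array([ 0.2756,  0.1609, -0.3296]), 'ft_torque': array([ 0.0125, -0.0447, -0.01  ]), 'gripper_width': 1.0022197010785474}
[[-0.9659  0.2588 -0.0008]
 [ 0.2588  0.9659 -0.0019]
 [ 0.0003 -0.0021 -1.    ]]
scene {'fx': 447.89161100001434, 'fy': 447.89161100001434, 'cx': 329.6352688549829, 'cy': 234.63244514483327, 'k1': 0.0035696623732389982} [[ 0.3202  0.7172 -0.6189  1.2621]
 [ 0.9474 -0.2452  0.2059 -0.2776]
 [-0.0041 -0.6523 -0.758   1.0258]
 [ 0.      0.      0.      1.    ]]
scene dial_grip 0.74 [ 0.6802 -0.2109  0.0015] [283.3306 325.9176]
scene dial_grip 0.58 [ 0.5479 -0.226   0.1036] [261.2217 264.4248]
scene long_mark 0.9 [ 0.5399 -0.179   0.0792] [279.0138 263.0999]
scene handle_grip 0.58 [0.5569 0.1143 0.
[... 250 characters left out ...]
8   0.3168 0.2163] [464.2978 193.2395]
top {'fx': 447.92930232246835, 'fy': 447.92930232246835, 'cx': 317.4006321450894, 'cy': 235.42793667298224, 'k1': -0.032505136815418896} [[-0.0112 -0.9796  0.2006  0.3448]
 [-0.9999  0.0108 -0.0031 -0.0667]
 [ 0.0009 -0.2006 -0.9797  1.3987]
 [ 0.      0.      0.      1.    ]]
top dial_grip 0.71 [ 0.5447 -0.2339  0.1051] [373.4661 256.6151]
top long_mark 0.83 [ 0.5437 -0.18    0.0809] [354.3662 258.4347]
top long_mark 0.59 [ 0.8175 -0.0783  0.001 ] [318.9296 179.5607]
top pivot_point 0.76 [0.5379 0.266  0.2631] [186.9575 251.8547]
top tension_handle 0.61 [0.6069 0.1146 0.2958] [244.2156 222.1898]
top catch 0.43 [0.5852 0.318  0.2156] [173.6405 237.6858]
```

View pics/scene0.png

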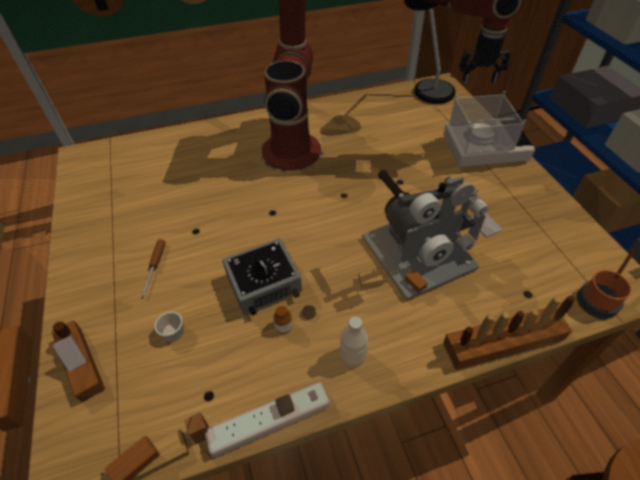

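View pics/top0.png

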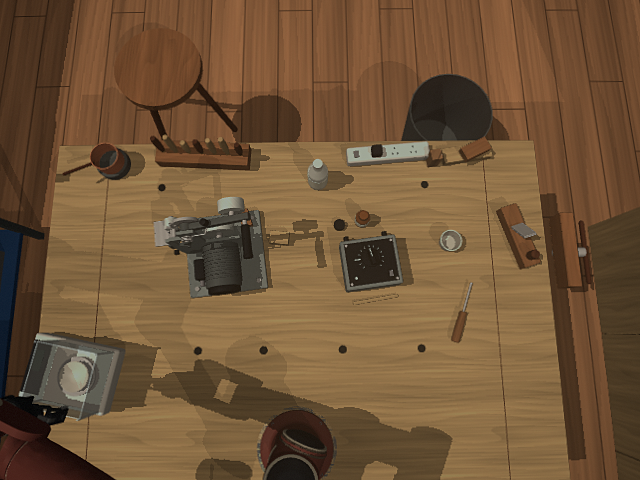

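The scene view shows the dial at about (262,268) and the black bar at (390,183), left of the motor. In the top view the dial is at (371,256) and the grinder around (215,250). I need enlarged crops.

Run:
```python
import cv2,numpy as np
s=cv2.imread("pics/scene0.png");t=cv2.imread("pics/top0.png")
f=lambda i,x,y,w,h:cv2.convertScaleAbs(cv2.resize(i[y:y+h,x:x+w],(400,300),interpolation=cv2.INTER_CUBIC),alpha=1.7,beta=15)
cv2.imwrite("pics/c1.png",np.vstack([np.hstack([f(s,360,160,140,105),f(t,140,190,140,105)]),np.hstack([f(s,220,235,88,66),f(t,330,225,88,66)])]))
```

```text
(no output)
```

View pics/c1.png

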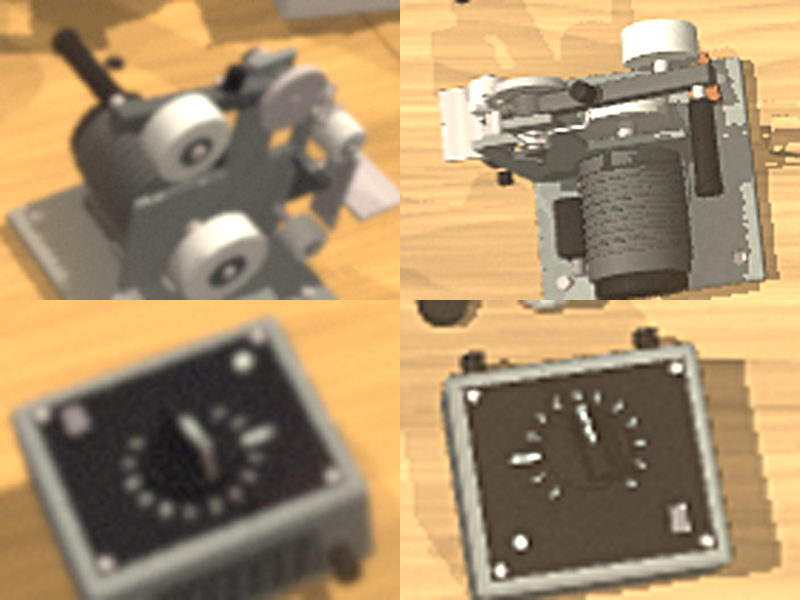

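The crops show:
- **Handle:** the black bar in the top view runs from about (245,225) to (248,258).
- **Dial:** it sits near (371,258), with the pointer up (+x) and the long mark to the left (+y), so it needs roughly 80° counter-clockwise.

Next I'll rectify the dial plane to get angles and triangulate the handle.

```bash
cat >> h.py <<'E'
def rect(c,im,ctr,z,half,mm=0.25):
    # image right = -y, up = +x
    n=int(2*half/mm);v,u=np.mgrid[0:n,0:n];P=np.stack([ctr[0]+half/1e3-v*mm/1e3,ctr[1]+half/1e3-u*mm/1e3,np.full((n,n),z)],-1)
    k=manip.get_calibration(c);T=np.linalg.inv(np.array(k["T"]));q=P@T[:3,:3].T+T[:3,3];s=q[...,:2]/q[...,2:]
    s=s*(1+k["k1"]*(s**2).sum(-1,keepdims=True))
    return cv2.remap(im,(s[...,0]*k["fx"]+k["cx"]).astype(np.float32),(s[...,1]*k["fy"]+k["cy"]).astype(np.float32),cv2.INTER_CUBIC)
def ray(c,px):
    k=manip.get_calibration(c);K=np.array([[k["fx"],0,k["cx"]],[0,k["fy"],k["cy"]],[0,0,1]]);T=np.array(k["T"])
    s=cv2.undistortPoints(np.array([[px]],float),K,np.array([k["k1"],0,0,0.]))[0,0];d=T[:3,:3]@np.array([*s,1]);return T[:3,3],d/np.linalg.norm(d)
def tri(pa,pb):
    (a,d),(b,e)=ray("scene",pa),ray("top",pb);s=np.linalg.lstsq(np.stack([d,-e],1),b-a,rcond=None)[0];p,q=a+s[0]*d,b+s[1]*e;return (p+q)/2,np.linalg.norm(p-q)*1e3
E
python3 - <<'E'
from h import *
np.set_printoptions(precision=4,suppress=True)
# handle outer and inner ends
for a,b in [((382.7,174),(248,258)),((391.7,182.3),(246.8,241)),((262,264.5),(371.5,256.5)),((278.5,263.5),(356.5,260))]: print(tri(a,b))
s=cv2.imread("pics/scene0.png");t=cv2.imread("pics/top0.png");c=(0.5464,-0.230)
A=rect("top",t,c,.078,100);
m=(cv2.GaussianBlur(A,(0,0),3).max(-1)<70).astype(np.uint8);m=cv2.morphologyEx(m,cv2.MORPH_CLOSE,np.ones((61,61)))
n,l,st,ce=cv2.connectedComponentsWithStats(m);i=l[400,400];print(i,st[i]);mm=(l==i).astype(np.uint8)
r=cv2.minAreaRect(np.argwhere(mm)[:,::-1].astype(np.float32));print("plate",r)
f=lambda i:cv2.convertScaleAbs(i,alpha=2,beta=10)
def g(i,z,cam):
    o=f(cv2.resize(rect(cam,i,c,z,40),(400,400)));cv2.drawMarker(o,(200,200),(0,0,255),0,16);return o
B=f(cv2.resize(A,(400,400)));cv2.polylines(B,[(cv2.boxPoints(r)/2).astype(int)],True,(0,255,0));
o=np.hstack([g(t,.12,"top"),g(s,.12,"scene")]);o2=np.hstack([g(t,.078,"top"),B])
cv2.imwrite("pics/d1.png",cv2.resize(np.vstack([o,o2]),(600,600),interpolation=cv2.INTER_AREA))
E
```

```text
(array([0.5169, 0.1062, 0.2895]), np.float64(4.1858234007931605))
(array([0.5591, 0.1097, 0.2975]), np.float64(6.022934378022522))
(array([ 0.5462, -0.2263,  0.1011]), np.float64(4.822770577441934))
(array([ 0.5398, -0.1835,  0.0789]), np.float64(5.952560402715366))
3 [     0     76    763    724 400832]
plate ((376.8598327636719, 450.1756591796875), (694.291259765625, 723.8521728515625), 82.47087860107422)
```

View pics/d1.png

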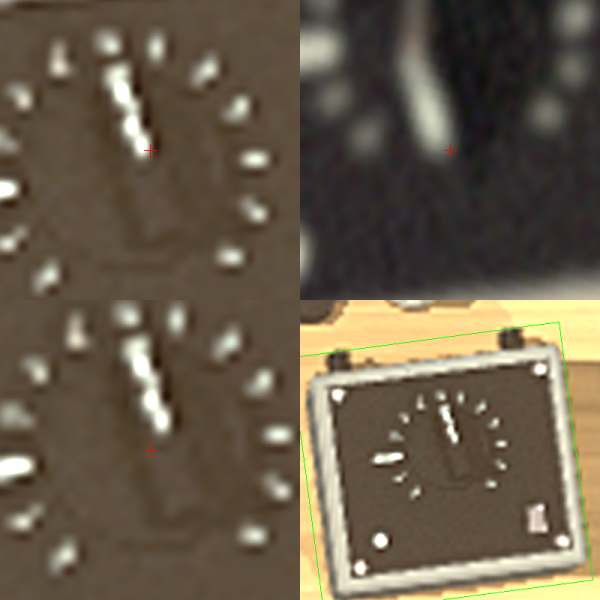

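Measured from the rectified views:

| Quantity | Value |
|---|---|
| Dial axis | ≈ (0.546, -0.229), grip height ≈ 0.105 |
| Long mark yaw | 97.5°; the box edge gives the same |
| Pointer yaw | ≈ 17°, so turn about 80° counter-clockwise |
| Handle centre | ≈ (0.558, 0.112, 0.296) |
| Handle bar direction | ≈ 6° off world x |

I'll raise the arm and move over to the dial.

play_rows(
  increments=[
    {"offset": [0, 0, -40], "twist": 0, "grip": 1},
    {"offset": [0, 0, -80], "twist": 0, "grip": 1},
    {"offset": [0, 0, -120], "twist": 0, "grip": 1},
    {"offset": [0, 0, -150], "twist": 0, "grip": 1},
    {"offset": [0, 0, -150], "twist": 0, "grip": 1},
  ],
)

```text
time: 1.12
tool_pos: [0.1616, 0.6033, 0.5649]
tool_rot: [0.002, 0.13, 0.991, 0.007]
contact_force: [0.5, 0.5, 1.7]
gripper_width: 0.996
```

play_rows(
  increments=[
    {"offset": [-23, -28, 0], "twist": 0, "grip": 1},
    {"offset": [-47, -56, 0], "twist": 0, "grip": 1},
    {"offset": [-70, -84, 0], "twist": 0, "grip": 1},
    {"offset": [-94, -113, 0], "twist": 0, "grip": 1},
    {"offset": [-117, -141, 0], "twist": 0, "grip": 1},
  ],
)

```text
time: 1.53
tool_pos: [0.2385, 0.4356, 0.5544]
tool_rot: [0.0, 0.13, 0.991, -0.0]
contact_force: [0.6, -0.2, 0.2]
gripper_width: 0.998
```

play_rows(
  increments=[
    {"offset": [-23, -28, 0], "twist": 0, "grip": 1},
    {"offset": [-47, -56, 0], "twist": 0, "grip": 1},
    {"offset": [-70, -84, 0], "twist": 0, "grip": 1},
    {"offset": [-94, -113, 0], "twist": 0, "grip": 1},
    {"offset": [-117, -141, 0], "twist": 0, "grip": 1},
  ],
)

```text
time: 1.95
tool_pos: [0.3149, 0.269, 0.5546]
tool_rot: [0.0, 0.13, 0.991, 0.0]
contact_force: [0.3, 0.5, -0.6]
gripper_width: 0.998
```

play_rows(
  increments=[
    {"offset": [-23, -28, 0], "twist": 0, "grip": 1},
    {"offset": [-47, -56, 0], "twist": 0, "grip": 1},
    {"offset": [-70, -84, 0], "twist": 0, "grip": 1},
    {"offset": [-94, -113, 0], "twist": 0, "grip": 1},
    {"offset": [-117, -141, 0], "twist": 0, "grip": 1},
  ],
)

```text
time: 2.37
tool_pos: [0.3914, 0.1024, 0.5547]
tool_rot: [0.001, 0.131, 0.991, 0.0]
contact_force: [0.2, 0.1, 0.5]
gripper_width: 0.999
```

play_rows(
  increments=[
    {"offset": [-23, -28, 0], "twist": 0, "grip": 1},
    {"offset": [-47, -56, 0], "twist": 0, "grip": 1},
    {"offset": [-70, -84, 0], "twist": 0, "grip": 1},
    {"offset": [-94, -113, 0], "twist": 0, "grip": 1},
    {"offset": [-117, -141, 0], "twist": 0, "grip": 1},
  ],
)

```text
time: 2.78
tool_pos: [0.4681, -0.0642, 0.5546]
tool_rot: [0.0, 0.131, 0.991, -0.0]
contact_force: [-0.3, 0.9, -0.2]
gripper_width: 0.997
```

play_rows(
  increments=[
    {"offset": [-23, -28, 0], "twist": 0, "grip": 1},
    {"offset": [-47, -56, 0], "twist": 0, "grip": 1},
    {"offset": [-70, -84, 0], "twist": 0, "grip": 1},
    {"offset": [-94, -113, 0], "twist": 0, "grip": 1},
    {"offset": [-117, -141, 0], "twist": 0, "grip": 1},
  ],
)

```text
time: 3.2
tool_pos: [0.5448, -0.2307, 0.5543]
tool_rot: [0.0, 0.131, 0.991, 0.0]
contact_force: [0.3, 0.3, -0.8]
gripper_width: 1.003
```

play_rows(
  increments=[
    {"offset": [0, 0, 0], "twist": 0.12, "grip": 1},
    {"offset": [0, 0, 0], "twist": 0.24, "grip": 1},
    {"offset": [0, 0, 0], "twist": 0.36, "grip": 1},
    {"offset": [0, 0, 0], "twist": 0.48, "grip": 1},
    {"offset": [0, 0, 0], "twist": 0.6, "grip": 1},
  ],
)

```text
time: 3.62
tool_pos: [0.5444, -0.2289, 0.5543]
tool_rot: [-0.0, 0.421, 0.907, 0.0]
contact_force: [-0.3, 0.9, -0.2]
gripper_width: 1.004
```

play_rows(
  increments=[
    {"offset": [0, 0, 0], "twist": 0.12, "grip": 1},
    {"offset": [0, 0, 0], "twist": 0.24, "grip": 1},
    {"offset": [0, 0, 0], "twist": 0.36, "grip": 1},
    {"offset": [0, 0, 0], "twist": 0.48, "grip": 1},
    {"offset": [0, 0, 0], "twist": 0.6, "grip": 1},
  ],
)

```text
time: 4.03
tool_pos: [0.5443, -0.2287, 0.5544]
tool_rot: [-0.0, 0.67, 0.743, -0.0]
contact_force: [0.5, -0.5, 0.6]
gripper_width: 1.0
```

play_rows(
  increments=[
    {"offset": [0, 0, 0], "twist": 0.12, "grip": 1},
    {"offset": [0, 0, 0], "twist": 0.24, "grip": 1},
    {"offset": [0, 0, 0], "twist": 0.36, "grip": 1},
    {"offset": [0, 0, 0], "twist": 0.48, "grip": 1},
    {"offset": [0, 0, 0], "twist": 0.6, "grip": 1},
  ],
)

```text
time: 4.45
tool_pos: [0.5443, -0.2287, 0.5544]
tool_rot: [-0.0, 0.859, 0.511, -0.0]
contact_force: [-0.9, 0.2, 0.5]
gripper_width: 0.992
```

play_rows(
  increments=[
    {"offset": [0, 0, 0], "twist": 0.12, "grip": 1},
    {"offset": [0, 0, 0], "twist": 0.24, "grip": 1},
    {"offset": [0, 0, 0], "twist": 0.36, "grip": 1},
    {"offset": [0, 0, 0], "twist": 0.48, "grip": 1},
    {"offset": [0, 0, 0], "twist": 0.6, "grip": 1},
  ],
)

```text
time: 4.87
tool_pos: [0.5443, -0.2287, 0.5544]
tool_rot: [-0.0, 0.972, 0.235, -0.0]
contact_force: [-0.0, 0.7, -1.0]
gripper_width: 1.0
```

play_rows(
  increments=[
    {"offset": [2, 0, 35], "twist": 0.1, "grip": 1},
    {"offset": [2, 0, 75], "twist": 0.178, "grip": 1},
    {"offset": [2, 0, 115], "twist": 0.178, "grip": 1},
    {"offset": [2, 0, 155], "twist": 0.178, "grip": 1},
    {"offset": [2, 0, 190], "twist": 0.178, "grip": 1},
  ],
)

```text
time: 5.28
tool_pos: [0.5455, -0.2274, 0.3617]
tool_rot: [-0.0, 0.989, 0.15, -0.001]
contact_force: [0.8, -0.4, -0.7]
gripper_width: 0.996
```

play_rows(
  increments=[
    {"offset": [0, 0, 20], "twist": 0, "grip": 1},
    {"offset": [0, 0, 35], "twist": 0, "grip": 1},
    {"offset": [0, 0, 50], "twist": 0, "grip": 1},
    {"offset": [0, 0, 50], "twist": 0, "grip": 1},
  ],
)

```text
time: 5.62
tool_pos: [0.5449, -0.2271, 0.3102]
tool_rot: [-0.002, 0.989, 0.15, -0.003]
contact_force: [0.1, 0.5, -1.1]
gripper_width: 1.002
```

Run:
```python
from h import *
a=manip.grab_frame("scene");b=manip.grab_frame("top")
f=lambda i,x,y,w,h:cv2.convertScaleAbs(cv2.resize(i[y:y+h,x:x+w],(400,400),interpolation=cv2.INTER_CUBIC),alpha=1.7,beta=15)
cv2.imwrite("pics/e1.png",np.hstack([f(a,210,190,110,110),f(b,320,205,100,100)]))
p,r=tool();print(p,np.degrees(np.arctan2(r[1,0],r[0,0])),r[:,2])
```

```text
[ 0.54598312 -0.22770689  0.31428611] 17.28858491055302 [-1.07423785e-03  6.22456728e-04 -9.99999229e-01]
```

View pics/e1.png

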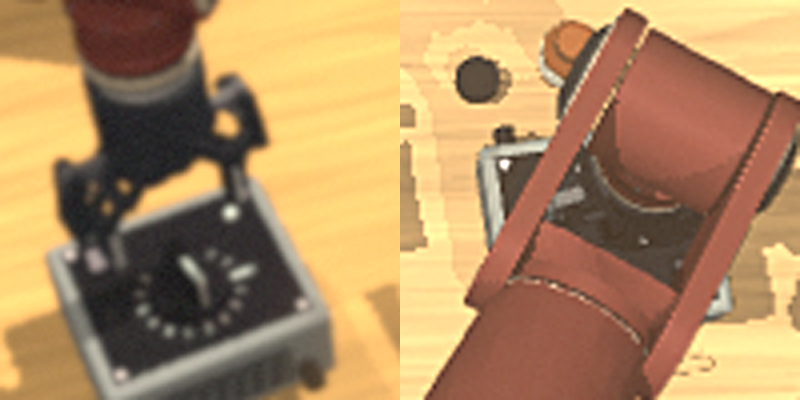

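Run:
```python
from h import *
p,r=tool()
for s in(-1,0,1): print(proj("scene",p+r@np.array([0,s*.047,.160])))
print(proj("scene",[.546,-.2287,.105]))
```

```text
[274.12340213 243.09929317]
[257.93870231 251.69798656]
[241.22446418 260.57775236]
[259.94325397 263.81447993]
```

The gripper is centred over the dial. The finger tips appear at about (241,261) and (275,244), where the projection puts them. Next I descend and close.

play_rows(
  increments=[
    {"offset": [0, 0, 16], "twist": 0, "grip": 1},
    {"offset": [0, 0, 32], "twist": 0, "grip": 1},
    {"offset": [0, 0, 46], "twist": 0, "grip": 1},
    {"offset": [0, 0, 46], "twist": 0, "grip": 1},
    {"offset": [0, 0, 46], "twist": 0, "grip": 0.5},
  ],
)

```text
time: 6.13
tool_pos: [0.5461, -0.2277, 0.2686]
tool_rot: [-0.0, 0.989, 0.15, -0.0]
contact_force: [0.5, -0.2, -0.0]
gripper_width: 0.882
```

play_rows(
  increments=[
    {"offset": [0, 0, 0], "twist": 0, "grip": 0.3},
    {"offset": [0, 0, 0], "twist": 0, "grip": 0.2},
    {"offset": [0, 0, 0], "twist": 0, "grip": 0},
    {"offset": [0, 0, 0], "twist": 0, "grip": 0},
    {"offset": [0, 0, 0], "twist": 0, "grip": 0},
  ],
)

```text
time: 6.55
tool_pos: [0.5462, -0.2271, 0.2695]
tool_rot: [-0.002, 0.989, 0.15, -0.0]
contact_force: [-8.0, 23.0, 16.9]
gripper_width: 0.144
```

play_rows(
  increments=[
    {"offset": [0, 0, 0], "twist": 0, "grip": 0},
    {"offset": [0, 0, 0], "twist": 0, "grip": 0},
    {"offset": [0, 0, 0], "twist": 0, "grip": 0},
  ],
)

```text
time: 6.8
tool_pos: [0.5462, -0.2269, 0.2697]
tool_rot: [-0.002, 0.989, 0.15, -0.0]
contact_force: [-3.2, 6.2, 5.8]
gripper_width: 0.137
```

play_rows(
  increments=[
    {"offset": [0, 0, 0], "twist": -0.12, "grip": 0},
    {"offset": [0, 0, 0], "twist": -0.24, "grip": 0},
    {"offset": [0, 0, 0], "twist": -0.36, "grip": 0},
    {"offset": [0, 0, 0], "twist": -0.48, "grip": 0},
    {"offset": [0, 0, 0], "twist": -0.6, "grip": 0},
  ],
)

```text
time: 7.22
tool_pos: [0.5465, -0.2273, 0.2697]
tool_rot: [-0.0, 0.899, 0.438, 0.001]
contact_force: [-0.8, 3.8, 3.2]
gripper_width: 0.138
```

play_rows(
  increments=[
    {"offset": [0, 0, 0], "twist": -0.12, "grip": 0},
    {"offset": [0, 0, 0], "twist": -0.24, "grip": 0},
    {"offset": [0, 0, 0], "twist": -0.36, "grip": 0},
    {"offset": [0, 0, 0], "twist": -0.48, "grip": 0},
    {"offset": [0, 0, 0], "twist": -0.6, "grip": 0},
  ],
)

```text
time: 7.63
tool_pos: [0.5469, -0.2274, 0.2698]
tool_rot: [0.001, 0.729, 0.684, 0.001]
contact_force: [3.3, 2.7, 0.7]
gripper_width: 0.14
```

play_rows(
  increments=[
    {"offset": [0, 0, 0], "twist": -0.1, "grip": 0},
    {"offset": [0, 0, 0], "twist": -0.2, "grip": 0},
    {"offset": [0, 0, 0], "twist": -0.2, "grip": 0},
    {"offset": [0, 0, 0], "twist": -0.2, "grip": 0},
    {"offset": [0, 0, 0], "twist": -0.2, "grip": 0},
  ],
)

```text
time: 8.05
tool_pos: [0.5471, -0.2274, 0.2697]
tool_rot: [0.001, 0.66, 0.751, 0.002]
contact_force: [4.4, 2.6, 0.9]
gripper_width: 0.136
```

Run:
```python
from h import *
s=manip.state();p,r=tool();print(p,np.degrees(np.arctan2(r[1,0],r[0,0])),s["contact_force"],s["ft_torque"],s["gripper_width"],s["joint_pos"])
```

```text
[ 0.54706663 -0.22741047  0.26974481] 97.36918325209653 [4.39364231 2.55306931 0.86261191] [ 0.49930129 -0.82769596  0.00389425] 0.13638216670413034 [-0.51999662  0.09535076  1.80260723  0.00272413  1.24025316 -0.64949288]
```

play_rows(
  increments=[
    {"offset": [0, 0, 0], "twist": 0, "grip": 0.5},
    {"offset": [0, 0, 0], "twist": 0, "grip": 0.7},
    {"offset": [0, 0, 0], "twist": 0, "grip": 0.7},
    {"offset": [0, 0, 0], "twist": 0, "grip": 0.7},
    {"offset": [0, 0, 0], "twist": 0, "grip": 0.7},
  ],
)

```text
time: 8.47
tool_pos: [0.5459, -0.2279, 0.2685]
tool_rot: [-0.0, 0.66, 0.752, -0.0]
contact_force: [0.1, -0.5, 0.0]
gripper_width: 0.696
```

play_rows(
  increments=[
    {"offset": [0, 0, -20], "twist": 0, "grip": 0.7},
    {"offset": [0, 0, -60], "twist": 0, "grip": 0.7},
    {"offset": [0, 0, -100], "twist": 0, "grip": 0.7},
    {"offset": [0, 0, -140], "twist": 0, "grip": 0.7},
    {"offset": [0, 0, -180], "twist": 0, "grip": 0.7},
  ],
)

```text
time: 8.88
tool_pos: [0.5457, -0.2277, 0.4504]
tool_rot: [-0.0, 0.659, 0.752, -0.0]
contact_force: [0.7, 1.2, 0.7]
gripper_width: 0.7
```

play_rows(
  increments=[
    {"offset": [0, 0, -40], "twist": 0, "grip": 0.7},
    {"offset": [0, 0, -80], "twist": 0, "grip": 0.7},
    {"offset": [0, 0, -110], "twist": 0, "grip": 0.7},
    {"offset": [0, 0, -110], "twist": 0, "grip": 0.7},
  ],
)

```text
time: 9.22
tool_pos: [0.5457, -0.2276, 0.5685]
tool_rot: [0.007, 0.659, 0.752, 0.001]
contact_force: [-0.3, -0.5, 1.3]
gripper_width: 0.7
```

play_rows(
  increments=[
    {"offset": [38, 6, 0], "twist": 0.1, "grip": 0.7},
    {"offset": [76, 13, 0], "twist": 0.2, "grip": 0.7},
    {"offset": [112, 19, 0], "twist": 0.3, "grip": 0.7},
    {"offset": [148, 25, 0], "twist": 0.4, "grip": 0.7},
    {"offset": [185, 31, 0], "twist": 0.5, "grip": 0.7},
  ],
)

```text
time: 9.63
tool_pos: [0.5524, -0.0389, 0.5583]
tool_rot: [-0.0, 0.827, 0.563, -0.0]
contact_force: [0.3, 0.3, -0.1]
gripper_width: 0.701
```

Run:
```python
from h import *
np.set_printoptions(precision=4,suppress=True)
p,r=tool();print(p,np.degrees(np.arctan2(r[1,0],r[0,0])))
a=manip.grab_frame("scene");b=manip.grab_frame("top");cv2.imwrite("pics/s2.png",a);cv2.imwrite("pics/t2.png",b)
for c in("scene","top"):
  for q in("dial_grip","handle_grip"):
    for d in manip.tip_of(q,c)[:2]: print(c,q,round(d["p"],2),w(c,d["xyz"]))
f=lambda i:cv2.convertScaleAbs(cv2.resize(i,(400,300),interpolation=cv2.INTER_CUBIC),alpha=1.7,beta=15)
g=lambda i,x,y,w,h:f(i[y:y+h,x:x+w])
c=(0.546,-.2287)
R_=lambda i,cam,z:cv2.resize(f(rect(cam,i,c,z,40)),(300,300))
o=np.hstack([R_(b,"top",.12),R_(a,"scene",.12)]);o2=cv2.resize(np.hstack([g(a,360,140,140,105),g(b,140,190,140,105)]),(600,225))
cv2.imwrite("pics/f1.png",np.vstack([o,o2]))
```

```text
[ 0.5524 -0.0389  0.5583] 68.50785854329668
scene dial_grip 0.74 [ 0.549  -0.2229  0.1038]
scene dial_grip 0.28 [0.6076 0.1177 0.295 ]
scene handle_grip 0.65 [0.5585 0.115  0.2947]
scene handle_grip 0.32 [ 0.6246  0.0547 -0.0014]
top dial_grip 0.56 [ 0.5474 -0.2328  0.1077]
top handle_grip 0.65 [0.5604 0.1049 0.2905]
top handle_grip 0.38 [0.6821 0.1572 0.0248]
```

View pics/f1.png

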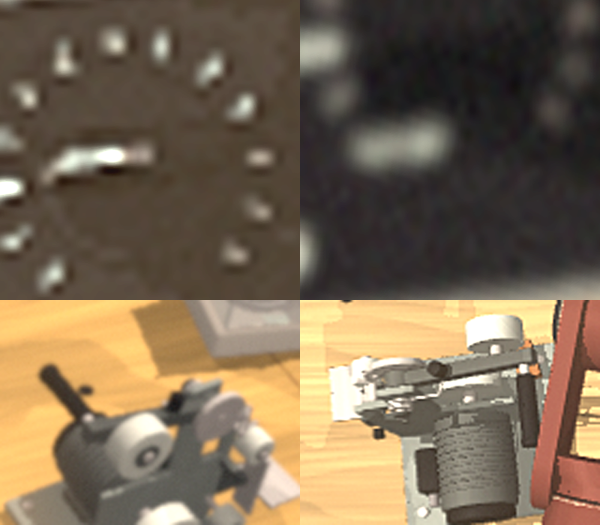

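Seen from above, the pointer lies at a yaw of about 98°, against 97.5° for the long mark, so the dial is right. The handle shows at about (390,182) in the scene view, and both views put it near (0.559, 0.111, 0.295). I'll move above it.

play_rows(
  increments=[
    {"offset": [33, -11, 0], "twist": 0.12, "grip": 0.7},
    {"offset": [67, -23, 0], "twist": 0.24, "grip": 0.7},
    {"offset": [100, -34, 0], "twist": 0.36, "grip": 0.7},
    {"offset": [125, -43, 0], "twist": 0.48, "grip": 0.7},
    {"offset": [142, -49, 0], "twist": 0.6, "grip": 0.7},
  ],
)

```text
time: 10.35
tool_pos: [0.5585, 0.1105, 0.5584]
tool_rot: [-0.0, 0.956, 0.293, -0.0]
contact_force: [-0.1, -0.1, 0.4]
gripper_width: 0.7
```

play_rows(
  increments=[
    {"offset": [0, 0, 0], "twist": 0.12, "grip": 0.7},
    {"offset": [0, 0, 0], "twist": 0.24, "grip": 0.7},
    {"offset": [0, 0, 0], "twist": 0.36, "grip": 0.7},
    {"offset": [0, 0, 0], "twist": 0.48, "grip": 0.7},
    {"offset": [0, 0, 0], "twist": 0.48, "grip": 0.7},
  ],
)

```text
time: 10.77
tool_pos: [0.5587, 0.1084, 0.5584]
tool_rot: [0.0, 0.998, 0.059, -0.0]
contact_force: [0.8, -0.3, -0.2]
gripper_width: 0.7
```

play_rows(
  increments=[
    {"offset": [0, 0, 20], "twist": 0, "grip": 0.7},
    {"offset": [0, 0, 40], "twist": 0, "grip": 0.7},
    {"offset": [0, 0, 55], "twist": 0, "grip": 0.7},
    {"offset": [0, 0, 55], "twist": 0, "grip": 0.7},
  ],
)

```text
time: 11.1
tool_pos: [0.5582, 0.1089, 0.4989]
tool_rot: [0.0, 0.998, 0.061, -0.004]
contact_force: [0.8, -0.4, -0.4]
gripper_width: 0.7
```

Run:
```python
from h import *
np.set_printoptions(precision=4,suppress=True)
p,r=tool();print(p,np.degrees(np.arctan2(r[1,0],r[0,0])),manip.state()["joint_pos"])
a=manip.grab_frame("scene");b=manip.grab_frame("top")
for s in(-1,0,1): 
  x=p+r@np.array([0,s*.03,.168]);print(x,proj("scene",x),proj("top",x))
g=lambda i,x,y,w,h:cv2.convertScaleAbs(cv2.resize(i[y:y+h,x:x+w],(400,400),interpolation=cv2.INTER_CUBIC),alpha=1.7,beta=15)
cv2.imwrite("pics/g1.png",np.hstack([g(a,350,110,120,120),g(b,190,190,100,100)]))
```

```text
[0.5582 0.1089 0.4989] 7.0155280173405545 [ 0.0618 -0.1179  1.6247 -0.0001  1.6423  1.5101]
[0.5532 0.1386 0.3309] [402.1635 167.6324] [231.5877 240.4863]
[0.5569 0.1088 0.3309] [391.131  171.3645] [243.8553 238.8763]
[0.5606 0.079  0.3309] [379.9205 175.1566] [256.115  237.2676]
```

View pics/g1.png

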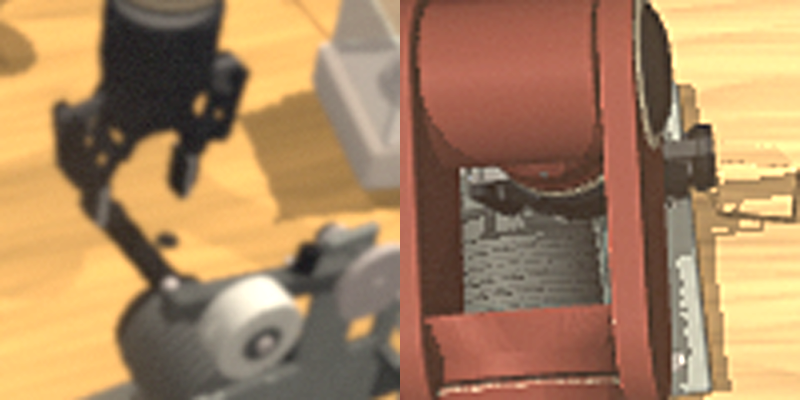

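Tips project to (380,175) and (402,168) and appear there, straddling the bar's line. I'll descend and grip.

play_rows(
  increments=[
    {"offset": [0, -2, 13], "twist": 0, "grip": 0.7},
    {"offset": [0, -2, 26], "twist": 0, "grip": 0.7},
    {"offset": [0, -2, 38], "twist": 0, "grip": 0.7},
    {"offset": [0, -2, 47], "twist": 0, "grip": 0.7},
    {"offset": [0, -2, 47], "twist": 0, "grip": 0.7},
  ],
)

```text
time: 11.62
tool_pos: [0.5575, 0.1118, 0.453]
tool_rot: [0.0, 0.998, 0.061, -0.003]
contact_force: [-0.7, -0.4, -0.1]
gripper_width: 0.699
```

play_rows(
  increments=[
    {"offset": [0, 0, 0], "twist": 0, "grip": 0.45},
    {"offset": [0, 0, 0], "twist": 0, "grip": 0.3},
    {"offset": [0, 0, 0], "twist": 0, "grip": 0.1},
    {"offset": [0, 0, 0], "twist": 0, "grip": 0},
    {"offset": [0, 0, 0], "twist": 0, "grip": 0},
  ],
)

```text
time: 12.03
tool_pos: [0.5582, 0.1113, 0.458]
tool_rot: [0.001, 0.998, 0.061, 0.001]
contact_force: [-1.2, -4.6, 3.2]
gripper_width: 0.231
```

play_rows(
  increments=[
    {"offset": [0, 0, 0], "twist": 0, "grip": 0},
    {"offset": [0, 0, 0], "twist": 0, "grip": 0},
    {"offset": [0, 0, 0], "twist": 0, "grip": 0},
  ],
)

```text
time: 12.28
tool_pos: [0.5581, 0.1112, 0.4579]
tool_rot: [0.001, 0.998, 0.061, 0.001]
contact_force: [-1.0, -5.6, 4.0]
gripper_width: 0.235
```

play_rows(
  increments=[
    {"offset": [0, 0, 0], "twist": 0, "grip": 0.4},
    {"offset": [0, 0, 0], "twist": 0, "grip": 0.4},
    {"offset": [0, 0, 4], "twist": 0, "grip": 0.4},
    {"offset": [0, 0, 7], "twist": 0, "grip": 0.4},
    {"offset": [0, 0, 7], "twist": 0, "grip": 0.4},
  ],
)

```text
time: 12.7
tool_pos: [0.5577, 0.1121, 0.4482]
tool_rot: [-0.0, 0.998, 0.061, -0.001]
contact_force: [0.3, -0.3, -0.0]
gripper_width: 0.396
```

play_rows(
  increments=[
    {"offset": [0, 0, 0], "twist": 0, "grip": 0.2},
    {"offset": [0, 0, 0], "twist": 0, "grip": 0},
    {"offset": [0, 0, 0], "twist": 0, "grip": 0},
    {"offset": [0, 0, 0], "twist": 0, "grip": 0},
    {"offset": [0, 0, 0], "twist": 0, "grip": 0},
  ],
)

```text
time: 13.12
tool_pos: [0.5579, 0.1112, 0.4492]
tool_rot: [0.001, 0.998, 0.061, -0.001]
contact_force: [-0.5, -5.0, -1.8]
gripper_width: 0.232
```

Run:
```python
from h import *
np.set_printoptions(precision=4,suppress=True)
s=manip.state();p,r=tool();print(s["time"],p,r[:,2],s["contact_force"],s["ft_torque"],s["gripper_width"])
```

```text
13.1167 [0.5579 0.1112 0.4492] [-0.0011 -0.0019 -1.    ] [-0.5    -5.0394 -1.7529] [-0.8496  0.0955  0.1042] 0.2322797058663578
```

play_rows(
  increments=[
    {"offset": [0, 1, 6], "twist": 0, "grip": 0},
    {"offset": [0, 2, 12], "twist": 0, "grip": 0},
    {"offset": [0, 2, 18], "twist": 0, "grip": 0},
    {"offset": [0, 3, 24], "twist": 0, "grip": 0},
    {"offset": [0, 3, 30], "twist": 0, "grip": 0},
  ],
)

```text
time: 13.53
tool_pos: [0.5582, 0.1082, 0.4226]
tool_rot: [0.001, 0.998, 0.061, 0.0]
contact_force: [-7.3, -6.5, 10.7]
gripper_width: 0.239
```

play_rows(
  increments=[
    {"offset": [0, 0, 6], "twist": 0, "grip": 0},
    {"offset": [0, 0, 12], "twist": 0, "grip": 0},
    {"offset": [0, -1, 18], "twist": 0, "grip": 0},
    {"offset": [0, -2, 24], "twist": 0, "grip": 0},
    {"offset": [0, -2, 26], "twist": 0, "grip": 0},
  ],
)

```text
time: 13.95
tool_pos: [0.558, 0.1098, 0.396]
tool_rot: [0.002, 0.998, 0.061, 0.0]
contact_force: [-6.5, -8.9, 11.0]
gripper_width: 0.237
```

Run:
```python
from h import *
np.set_printoptions(precision=4,suppress=True)
s=manip.state();p,r=tool();print(s["time"],p,r[:,2],s["contact_force"],s["ft_torque"],s["gripper_width"])
```

```text
13.95 [0.558  0.1098 0.396 ] [ 0.0003 -0.0038 -1.    ] [-6.4899 -8.9349 10.9566] [-1.306   1.0702  0.0986] 0.2369975569985382
```

play_rows(
  increments=[
    {"offset": [0, 0, 2], "twist": 0, "grip": 0},
    {"offset": [0, -1, 3], "twist": 0, "grip": 0},
    {"offset": [0, -1, 3], "twist": 0, "grip": 0},
    {"offset": [0, -1, 3], "twist": 0, "grip": 0},
    {"offset": [0, -1, 3], "twist": 0, "grip": 0},
  ],
)

```text
time: 14.37
tool_pos: [0.558, 0.1104, 0.3939]
tool_rot: [0.003, 0.998, 0.06, 0.0]
contact_force: [-7.6, -10.5, 10.3]
gripper_width: 0.238
```

Run:
```python
from h import *
np.set_printoptions(precision=4,suppress=True)
s=manip.state();p,r=tool();print(s["time"],p,s["contact_force"],s["ft_torque"],s["gripper_width"])
a=manip.grab_frame("scene");b=manip.grab_frame("top")
for c in("scene","top"):
  for q in("dial_grip","handle_grip","tension_handle","pivot_point"):
    for d in manip.tip_of(q,c)[:1]: print(c,q,round(d["p"],2),w(c,d["xyz"]))
print(0.2-np.arcsin((31.8-(0.4492-p[2])*1e3)/160))
g=lambda i,x,y,w,h:cv2.convertScaleAbs(cv2.resize(i[y:y+h,x:x+w],(400,400),interpolation=cv2.INTER_CUBIC),alpha=1.7,beta=15)
cv2.imwrite("pics/k1.png",np.hstack([g(a,350,130,130,130),cv2.resize(rect("top",b,(.546,-.2287),.12,40),(400,400))]))
```

```text
14.3667 [0.558  0.1104 0.3939] [ -7.6426 -10.4771  10.3485] [-1.6373  1.1706  0.1053] 0.2384027637599479
scene dial_grip 0.82 [ 0.549  -0.2236  0.1027]
scene handle_grip 0.93 [0.5565 0.1137 0.2391]
scene tension_handle 0.52 [0.6077 0.1145 0.2381]
scene pivot_point 0.66 [0.539  0.2665 0.2609]
top dial_grip 0.66 [ 0.5466 -0.2315  0.1056]
top tension_handle 0.23 [0.5388 0.2661 0.2628]
0.34762947803380134
```

View pics/k1.png

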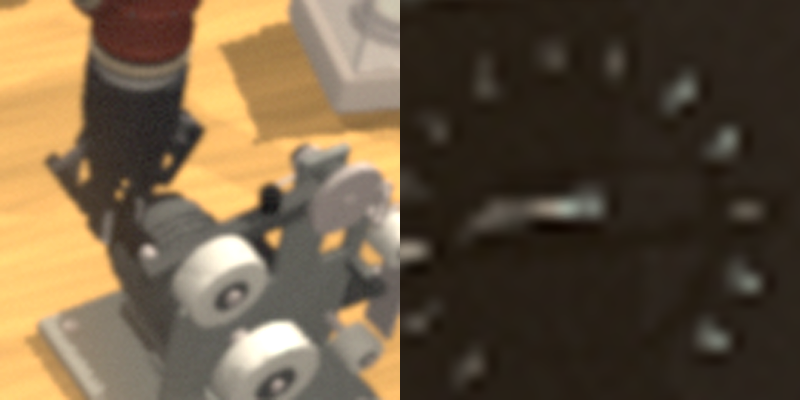

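The arm is down, with the handle at z ≈ 0.239. That gives q ≈ 0.345 from both the picture and the tool travel. The dial pointer still lies along the long mark. I'll settle briefly and hand in.

play_rows(
  increments=[
    {"offset": [0, 0, 0], "twist": 0, "grip": 0},
    {"offset": [0, 0, 0], "twist": 0, "grip": 0},
    {"offset": [0, 0, 0], "twist": 0, "grip": 0},
    {"offset": [0, 0, 0], "twist": 0, "grip": 0},
    {"offset": [0, 0, 0], "twist": 0, "grip": 0},
  ],
)

```text
time: 15.28
tool_pos: [0.558, 0.1104, 0.3939]
tool_rot: [0.003, 0.998, 0.06, 0.0]
contact_force: [-7.3, -10.6, 11.5]
gripper_width: 0.235
```

Run:
```python
from h import *
s=manip.state();print(s["tool_pos"],s["joint_vel"],s["contact_force"],s["gripper_width"])
if abs(s["tool_pos"][2]-.394)<.004: print(manip.job_done())
```

```text
[0.55797146 0.11035651 0.39388215] [-2.52312040e-03 -1.55364399e-03  4.03738774e-05  5.93633846e-05
  6.95340435e-04  2.70666187e-05] [ -7.2506115  -10.62012696  11.47213719] 0.23479588942774077
the job is handed in; nothing more can be done
None
```

I turned the speed dial counter-clockwise by about 80° to its long mark. I then gripped the tension arm's handle from above, pushed it about 55 mm down past the click, and handed the job in at about 15.3 s, still holding it there.

- **Dial:** the last pictures put the pointer at a yaw of about 98–99°, against 97.5° for the long mark. That is well inside the 5° that counts as right.
- **Tension arm:** tool travel gives an angle of about 0.348 rad, and the network's handle and pivot heights give about 0.344 rad. Both are inside the 0.30–0.41 band.
- **Grip:** the gripper stopped at an opening of 0.235, around the handle. The spring pushed up with about 11 N, and the arm stood still.

**Not confirmed:** I did not measure the load on the catch, only inferred it from the arm angle. I did not check each bystander's position at the end, but no contact with one was seen or felt. The network's top view gave no usable handle reading at the end because the arm blocked it. A sideways load of about 13 N on the tool remained.

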